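# Flip the sample flag to green

### The arm

A 6-joint arm with a two-finger parallel gripper is mounted at the origin on the work surface. World frame = base frame: x ahead of the robot, y to its left, z up, the work surface at z = 0. Lengths are in mm, angles in degrees, forces in N, time in s.
With the tool pointing down it reaches from about 350 to 975 mm from the base axis. Payload 7.1 kg.
Tool frame: the origin (TCP) lies at the very end of the fingers, on their centre line; the grasp point (between the pads) lies 19 mm behind it; y points along the fingers, z is the direction in which the jaws open and shut, and the axes are right-handed (so a half turn about y gives the same grasp; the last joint's range is limited). The gripper opens to 88 mm and grips with 3 to 60 N. Pads are 20 mm wide; open, the fingers measure 115 mm over their backs; the gripper's body (75 mm by 178 mm) begins 61 mm behind the grasp point.
Start: joints at [69.099, 24.242, 93.386, -0, 62.372, -1.089], TCP at [211.811, 587.997, 222.675] pointing down, gripper open.
Joint ranges: [-172.04, 172.04], [-51.8, 120.97], [4.93, 147.93], [-75.15, 255.16], [6.16, 154.13], [-145.62, 145.62]. Speed limits (degrees/s): [136.94, 136.94, 172.46, 180, 180, 180].

### API

Orientations are given as [roll, pitch, yaw] about the fixed x, y, z axes, in that order (R = Rz(yaw) Ry(pitch) Rx(roll)).
In Python, from station import env gives the robot as it stands. The module is installed in compiled form; this text tells all that it offers.
- The arm moves only by the tool play_rows, never from a script. Its argument "targets" is text: rows parted by semicolons, each of 7 numbers parted by spaces: the shift along the tool's x, y, z in m, then the turn, a rotation vector about the tool's x, y, z in degrees, then the opening, from 0 (shut) to 1 (fully open). In form: tx ty tz rx ry rz fingers; .... A call has 1 to 12 rows; each row is the pose to reach, as a shift and turn from the pose measured when the call began, along the tool's axes at that moment; what a row does not reach only later rows make up. A row lasts 1/10 s, in which the tool goes at most 50 mm and 8.59 degrees, less where a joint would pass 70% of its speed; a pose out of reach is approached as far as the arm can. A call with a gripper value outside its range is refused whole. The fingers move at their own pace and stop on an object; "grip_force" is the grip in N (left out, the last holds). Time passes only in rows, so rows that repeat a pose let the fingers close. It gives the time, the measured TCP pose, the force and the opening at its end, in the units of the state.
- env.observe(): the state, without advancing time (a new reading comes with each control period).
- env.read_camera(name): name is "scene" or "side" or "wrist"; returns the picture (420x560x3 uint8, red, green, blue); there is no depth.
- env.get_calibration(name): a dict with "fov_y" (degrees; the focal length in pixels is half the picture's height over the tangent of half this angle, whatever the lens; pixels are square), "cx", "cy" (the principal point, pixels), "k1" (the pictures are not rectified: a ray, as slopes to the right and down, at radius r is drawn at 1 + k1 r^2 times it, then the intrinsics apply), "pose" (4x4, takes a point from camera to world coordinates). Camera axes: x right, y down, z forward; pixel columns grow to the right and rows downward; lengths in mm; the calibration is good to about 2 mm. A picture is of the moment at which its call begins: read the wrist's pose just before it. get_calibration takes no time and is no camera call; for the wrist camera it gives the pose at the moment of the call.
- env.job_done(): hands the job in, once; it reports no verdict.
The state is a dict: "time": time; "joints": joint angles; "joint_velocities": joint speeds; "joint_torque": joint torques, N m; "position": TCP position; "ee_rot": TCP orientation; "force": force on the tool from outside, world axes, zero at the start; "torque": the same for the moment, N m; "gripper_width": finger opening in mm.
Only numpy, scipy, OpenCV 4.12 (cv2) and the standard library are available. Lean on these libraries where they do the work, as an engineer would, in place of code of your own. Each camera call takes 0.05 s, during which the arm holds its last target. There are 200 camera calls.

### The job

The samples in the blue rack have been run: flip the flag on the stand in front of the blue rack from orange over its pivot to green - press its black thumb tab down to raise it, push it over, and press it flat on the other side. Only press and push with the fingertips: do not pinch the flag, and do not lift, tip or shift its stand. Leave the yellow rack's flag as it is, and both racks, the other stand and the timer where they are.

Things in the scene. Friction and masses are not known exactly. Their poses are not given: they have to be found in the camera images.
- stand_blue: Flag stand before the blue rack, on the left or the right: loose, 0.9 kg, white base plate 90 x 150 x 12 mm (x, y, z) and two grey posts (8 x 22 mm, 36 mm either side of centre along x, tops 66 mm above the bench) that carry the pivot. Origin: centre of the underside. z up, pivot along x; yaw within 20 degrees of the bench's. The flag lies to its +y side at first, to -y when flipped.
- pivot_blue (a point): Centre of the pivot of the blue rack's flag, 60 mm above the bench; axes as the stand's (x along the pivot).
- flag_blue (a joint): Angle of the blue rack's flag, rad. 0: level on the stand's +y side, orange face up. pi/2: upright. pi: level on the -y side, green face up. Hard stops at 0 and pi. The stiff hinge (about 0.025 N m of friction) keeps the flag where it is left. Starts between 0 and 0.35.
- edge_blue (a point): Middle of the free edge of the blue rack's flag, 62 mm from the pivot axis. The flag is a plate 56 mm wide (along the pivot), 6 mm thick, from 6 to 62 mm from the pivot axis. Axes turn with the flag: y from pivot to edge, z out of the orange face.
- tab_blue (a point): Middle of the outer end of the blue rack's flag's black thumb tab: a plate 44 mm wide, 6 mm thick, rigid with the flag, reaching 45 mm from the pivot axis on the side away from the flag and bent up (at joint 0 it points to the stand's -y and 30 degrees upward). Pressing it down raises the flag; below it is only the base plate. Axes turn with the flag.
- orange_blue: Orange half (3 mm layer) of the blue rack's flag with the upper layer of its tab. Origin on the pivot axis; axes as edge_blue.
- green_blue: Green half (3 mm layer) of the blue rack's flag with the lower layer of its tab, back to back with the orange half. Origin on the pivot axis; axes as edge_blue.
- rack_blue: Blue microtube rack full of capped tubes, loose, 60 x 130 mm (x, y), 60 mm high over the caps; its centre is about 125 mm behind (+x of) its own flag stand. Origin: centre of the underside.
- stand_yellow: Flag stand before the yellow rack, on the left or the right: loose, 0.9 kg, white base plate 90 x 150 x 12 mm (x, y, z) and two grey posts (8 x 22 mm, 36 mm either side of centre along x, tops 66 mm above the bench) that carry the pivot. Origin: centre of the underside. z up, pivot along x; yaw within 20 degrees of the bench's. The flag lies to its +y side at first, to -y when flipped.
- pivot_yellow (a point): Centre of the pivot of the yellow rack's flag, 60 mm above the bench; axes as the stand's (x along the pivot).
- flag_yellow (a joint): Angle of the yellow rack's flag, rad. 0: level on the stand's +y side, orange face up. pi/2: upright. pi: level on the -y side, green face up. Hard stops at 0 and pi. The stiff hinge (about 0.025 N m of friction) keeps the flag where it is left. Starts between 0 and 0.35.
- edge_yellow (a point): Middle of the free edge of the yellow rack's flag, 62 mm from the pivot axis. The flag is a plate 56 mm wide (along the pivot), 6 mm thick, from 6 to 62 mm from the pivot axis. Axes turn with the flag: y from pivot to edge, z out of the orange face.
- tab_yellow (a point): Middle of the outer end of the yellow rack's flag's black thumb tab: a plate 44 mm wide, 6 mm thick, rigid with the flag, reaching 45 mm from the pivot axis on the side away from the flag and bent up (at joint 0 it points to the stand's -y and 30 degrees upward). Pressing it down raises the flag; below it is only the base plate. Axes turn with the flag.
- orange_yellow: Orange half (3 mm layer) of the yellow rack's flag with the upper layer of its tab. Origin on the pivot axis; axes as edge_yellow.
- green_yellow: Green half (3 mm layer) of the yellow rack's flag with the lower layer of its tab, back to back with the orange half. Origin on the pivot axis; axes as edge_yellow.
- rack_yellow: Yellow microtube rack full of capped tubes, loose, 60 x 130 mm (x, y), 60 mm high over the caps; its centre is about 125 mm behind (+x of) its own flag stand. Origin: centre of the underside.
- timer: Small white bench timer lying loose, 50 x 62 x 22 mm, between the two stands. Origin: centre of the underside.
Mind the look-alikes: they are no part of the job. Leave any red look-alike of the stand_blue alone. Leave any pink look-alike of the stand_yellow alone.

How it is judged (in metres and radians):
On the way, in this order (a step that is already met when the one before it is completed fails the run):
1. the blue rack's flag is raised more than half-way to upright (beyond 0.9 rad) (value of joint flag_blue above 0.9 rad), for 0.1 s.
2. the blue rack's flag lies flat on the other side, green up (value of joint flag_blue above 3.04 rad), for 0.2 s.
At the end, for the whole second after the job is handed in: The blue rack's flag lies flat on its other side, green face up, within 0.1 rad (6 degrees) of its end stop and at rest; the yellow rack's flag is as it was (edge within 25 mm); both stands, both racks and the timer are within 25 mm of where they began and the stands upright (value of joint flag_blue above 3.04 rad and velocity of joint flag_blue between -0.05 and 0.05 rad/s and value of joint flag_yellow below 0.8 rad and distance of each of edge_yellow, stand_blue, stand_yellow, rack_blue, rack_yellow, timer from where it was at the start of the episode below 0.025 m and angle between each of stand_blue, stand_yellow's own z axis and vertical below 0.05 rad and linear speed of stand_blue below 0.02 m/s); the robot touches nothing.
It fails at once if the blue rack's flag stand is lifted, tipped or shifted more than 25 mm (distance of stand_blue from where it was at the start of the episode above 0.025 m or height (world z) of stand_blue above 0.01 m or angle between stand_blue's own z axis and vertical above 0.15 rad).
It fails at once if the yellow rack's flag stand is lifted, tipped or shifted more than 25 mm (distance of stand_yellow from where it was at the start of the episode above 0.025 m or height (world z) of stand_yellow above 0.01 m or angle between stand_yellow's own z axis and vertical above 0.15 rad).
It fails at once if the blue rack's flag or its tab is pinched (more than 1.5 N on both of its faces at once) (contact force between the fingers and orange_blue above 1.5 N and contact force between the fingers and green_blue above 1.5 N).
It fails at once if the yellow rack's flag is moved (its edge by more than 25 mm) (distance of edge_yellow from where it was at the start of the episode above 0.025 m).
It fails at once if a rack or the timer is moved more than 25 mm or tipped (distance of any of rack_blue, rack_yellow, timer from where it was at the start of the episode above 0.025 m or angle between any of rack_blue, rack_yellow, timer's own z axis and vertical above 0.2 rad).
It also fails if it takes over 45 s, if anything falls off the work surface, if the arm or the gripper's body presses on something with over 40 N, if the wrist force passes 120 N, or if a joint passes its speed limit or range.

## Working session

There is one attempt and no reset: what is moved stays moved. The work goes in short steps, Python scripts to look and compute and a tool call to move; the robot and the scene stay as the last step left them, time stands still between calls to the robot, and variables do not carry over. Pictures are saved under pics/ and viewed, about 8 in all and at most 12, crops included, and the job is handed in when it is done.

Besides the shell and the picture viewer there is one more tool, called as name(argument=value, ...) on one line, values as JSON. play_rows: Moves the arm, as the interface text tells. Its arguments: {"type":"object","properties":{"targets":{"type":"string"},"grip_force":{"type":"number"}},"required":["targets"]}

```bash
mkdir -p pics; python3 - <<'E'
from station import env
import cv2
s=env.observe();print({k:s[k] for k in('time','position','ee_rot','force','gripper_width')})
for n in('scene','side'):
    cv2.imwrite(f'pics/{n}0.png',env.read_camera(n)[:,:,::-1]);c=env.get_calibration(n);print(n,c)
E
```

```text
{'time': 0.0, 'position': array([211.62636966, 587.48730935, 221.89873187]), 'ee_rot': array([-9.00884940e+01,  2.47788009e-03, -1.98139575e+01]), 'force': array([-0.32575831,  0.3295592 , -0.2895877 ]), 'gripper_width': 87.7310194167196}
scene {'fov_y': 55.552271569429664, 'cx': 283.028737308315, 'cy': 204.11414358041904, 'k1': -0.036512482846711485, 'pose': array([[ 3.11836382e-01,  7.29082592e-01, -6.09259095e-01,
         1.12028107e+03],
       [ 9.49963837e-01, -2.27043049e-01,  2.14523103e-01,
        -2.02273514e+02],
       [ 1.80770172e-02, -6.45670216e-01, -7.63402380e-01,
         8.30627596e+02],
       [ 0.00000000e+00,  0.00000000e+00,  0.00000000e+00,
         1.00000000e+00]])}
side {'fov_y': 50.456107219949864, 'cx': 285.5420901750455, 'cy': 217.13530249999963, 'k1': -0.09188557481317904, 'pose': array([[ 8.42148977e-01, -3.65676628e-01,  3.96315158e-01,
         1.41739957e+01],
       [-5.39161351e-01, -5.58055874e-01,  6.30776252e-01,
        -7.49541720e+02],
       [-9.49413074e-03, -7.44885391e-01, -6.67124888e-01,
         8.98660062e+02],
       [ 0.00000000e+00,  0.00000000e+00,  0.00000000e+00,
         1.00000000e+00]])}
```

View pics/scene0.png

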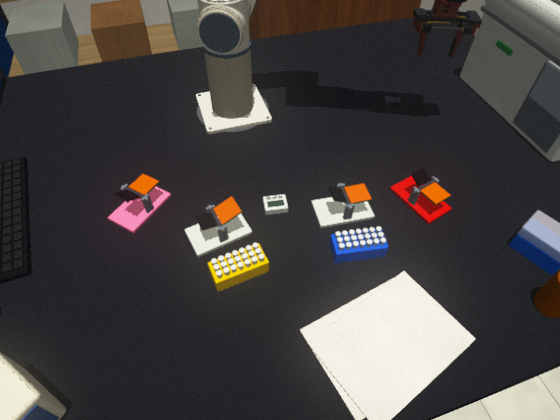

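View pics/side0.png

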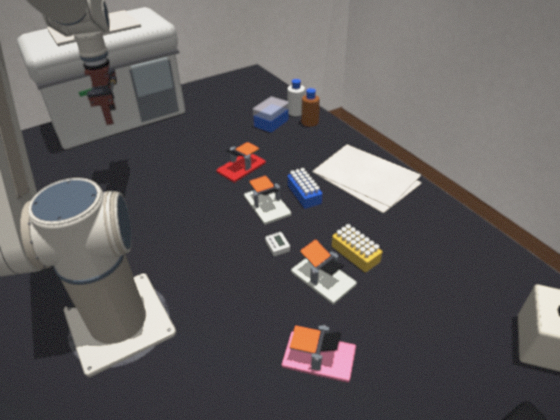

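The white-based stands in the scene view are at (343,205), right in front of the blue rack (360,242), and at (218,228), in front of the yellow rack (238,265). The look-alikes are pink (140,205) and red (422,195). The target is the stand at (343,205), because it has a white base and stands before the blue rack. I'll confirm it in an enlarged crop.

```bash
python3 - <<'E'
import cv2,numpy as np
a=cv2.imread('pics/scene0.png')[165:265,300:400];b=cv2.imread('pics/side0.png')[160:240,230:330]
a=cv2.resize(a,None,fx=6,fy=6,interpolation=cv2.INTER_CUBIC)
b=cv2.resize(b,None,fx=6,fy=6,interpolation=cv2.INTER_CUBIC)
cv2.imwrite('pics/ca.png',a);cv2.imwrite('pics/cb.png',b)
E
```

```text
(no output)
```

View pics/ca.png

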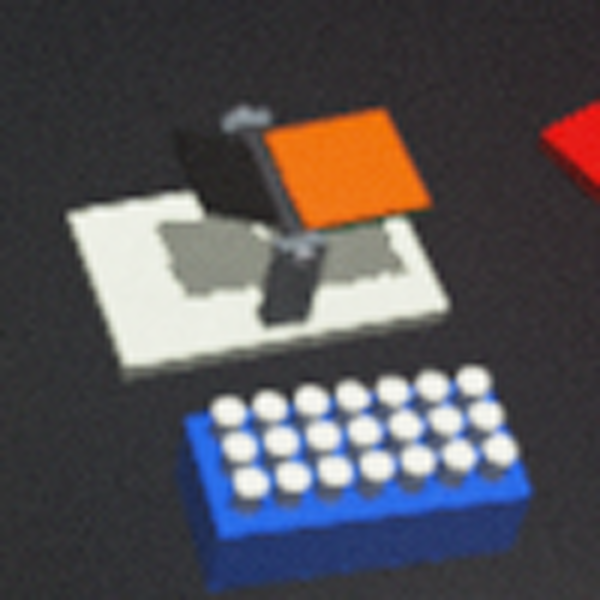

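View pics/cb.png

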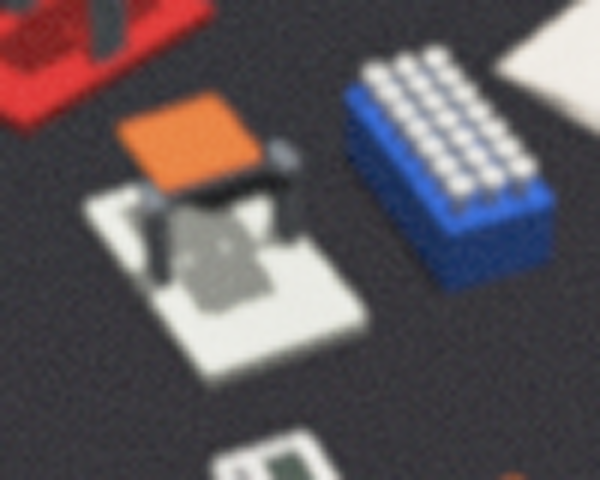

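Confirmed: the target has a white base and its orange flag is at the +y side, right in front of the blue rack. Next I fit its pose from base corners, post tops and flag corners.

```bash
cat >h.py <<'E'
from station import env
import cv2,numpy as np
from scipy.optimize import least_squares
def proj(n,P,c=None):
    c=c or env.get_calibration(n);T=np.linalg.inv(c['pose']);f=210/np.tan(np.radians(c['fov_y']/2))
    K=np.array([[f,0,c['cx']],[0,f,c['cy']],[0,0,1]])
    return cv2.projectPoints(np.array(P,float),cv2.Rodrigues(T[:3,:3])[0],T[:3,3],K,np.array([c['k1'],0,0,0]))[0][:,0]
def world(p,P):  # p=x,y,yaw deg
    c,s=np.cos(np.radians(p[2])),np.sin(np.radians(p[2]));P=np.array(P,float)
    return np.c_[p[0]+c*P[:,0]-s*P[:,1],p[1]+s*P[:,0]+c*P[:,1],P[:,2]]
def flag(th,x,r,h):  # along flag r, h toward orange face
    return [x,r*np.cos(th)-h*np.sin(th),60+r*np.sin(th)+h*np.cos(th)]
E
python3 - <<'E'
from h import *
s=lambda u,v:((u+.5)/6-.5+300,(v+.5)/6-.5+165)
d=lambda u,v:((u+.5)/6-.5+230,(v+.5)/6-.5+160)
S=[s(68,213),s(127,370),s(448,307), s(262,135),s(385,108),s(432,208),s(305,230)]
D=[d(208,377),d(367,320),d(83,207), d(117,127),d(213,93),d(263,155),d(165,193)]
def res(p):
    t=p[3];B=lambda a,b:[45*a,75*b,12];F=lambda x,r:flag(t,x,r,3)
    A=[B(-1,-1),B(1,-1),B(1,1),F(-28,6),F(-28,62),F(28,62),F(28,6)]
    C=[B(-1,-1),B(1,-1),B(-1,1),F(-28,62),F(28,62),F(28,6),F(-28,6)]
    return np.r_[proj('scene',world(p,A))-S,proj('side',world(p,C))-D].ravel()
r=least_squares(res,[620,50,0,.2],x_scale=[10,10,5,.2]);print(r.x,np.round(r.fun.reshape(-1,2),1))
print(world(r.x,[[0,-36,0],[0,60,0],[0,0,60]]))
E
```

```text
[ 5.27149594e+02  1.75341291e+02 -4.71420566e+00  7.21453253e-02] [[-0.1  0.1]
 [-0.3 -0.2]
 [ 0.5  0.3]
 [ 0.3  0. ]
 [-0.   0.1]
 [-0.  -0.9]
 [ 0.3  0.1]
 [-0.1 -0.2]
 [ 0.3 -0.3]
 [ 0.2  0.1]
 [ 0.   0.1]
 [ 0.3  0.6]
 [ 0.1  0.9]
 [-0.2  0.1]]
[[524.19091204 139.46307787   0.        ]
 [532.0807304  235.13831378   0.        ]
 [527.14959392 175.34129134  60.        ]]
```

play_rows(targets="0.445 0 -0.312 0 -15.1 0 0;0.445 0 -0.312 0 -15.1 0 0;0.445 0 -0.312 0 -15.1 0 0;0.445 0 -0.312 0 -15.1 0 0;0.445 0 -0.312 0 -15.1 0 0;0.445 0 -0.312 0 -15.1 0 0;0.445 0 -0.312 0 -15.1 0 0;0.445 0 -0.312 0 -15.1 0 0;0.445 0 -0.312 0 -15.1 0 0;0.445 0 -0.312 0 -15.1 0 0;0.445 0 -0.312 0 -15.1 0 0;0.445 0 -0.312 0 -15.1 0 0", grip_force=20)

```text
time: 1.3
position: [527.1, 139.3, 222.3]
ee_rot: [-90.1, -0.0, -5.0]
force: [-0.7, 0.3, -0.6]
gripper_width: 1.0
```

play_rows(targets="-0.003 0.05 0.004 0 0 0 0;-0.003 0.1 0.004 0 0 0 0;-0.003 0.112 0.004 0 0 0 0;-0.003 0.112 0.004 0 0 0 0;-0.003 0.112 0.004 0 0 0 0")

```text
time: 1.8
position: [525.3, 144.0, 111.6]
ee_rot: [-90.1, -0.1, -5.0]
force: [0.1, -0.5, 0.7]
gripper_width: 0.5
```

```bash
python3 - <<'E'
from h import *
s=env.observe();print(s['position'],s['ee_rot'],s['force'])
im=[cv2.resize(env.read_camera(n)[a:b,c:d,::-1],(400,400),interpolation=cv2.INTER_CUBIC) for n,a,b,c,d in(('scene',130,230,295,395),('side',130,230,220,320))]
cv2.imwrite('pics/c1.png',np.hstack(im))
E
```

```text
[525.31390434 144.01391158 111.62072325] [-90.08250868  -0.11962526  -4.95986222] [ 0.12662005 -0.48787555  0.72512312]
```

View pics/c1.png

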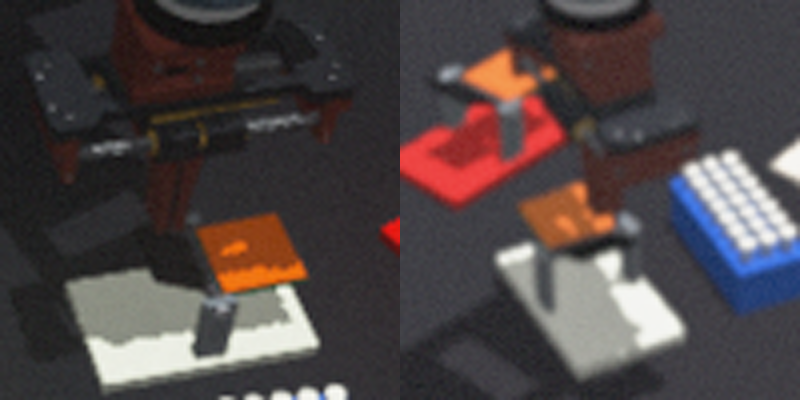

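The fingertips (scene crop ~(170,225)) are above the black tab between the posts. I press down slowly.

play_rows(targets="0 0.012 0 0 0 0 0;0 0.02 0 0 0 0 0;0 0.026 0 0 0 0 0;0 0.032 0 0 0 0 0;0 0.038 0 0 0 0 0;0 0.044 0 0 0 0 0;0 0.048 0 0 0 0 0;0 0.052 0 0 0 0 0;0 0.056 0 0 0 0 0;0 0.06 0 0 0 0 0;0 0.064 0 0 0 0 0;0 0.066 0 0 0 0 0")

```text
time: 3.1
position: [526.2, 144.0, 46.1]
ee_rot: [-90.0, -0.2, -5.0]
force: [-0.2, 0.3, 0.1]
gripper_width: 0.3
```

```bash
python3 - <<'E'
from h import *
s=env.observe();print(s['position'],s['ee_rot'],s['force'])
im=[cv2.resize(env.read_camera(n)[a:b,c:d,::-1],(400,400),interpolation=cv2.INTER_CUBIC) for n,a,b,c,d in(('scene',130,230,295,395),('side',130,230,220,320))]
cv2.imwrite('pics/c2.png',np.hstack(im))
E
```

```text
[526.18402402 143.99424066  46.0866554 ] [-90.04652648  -0.23343092  -4.95705509] [-0.22241995  0.32505647  0.08684321]
```

View pics/c2.png

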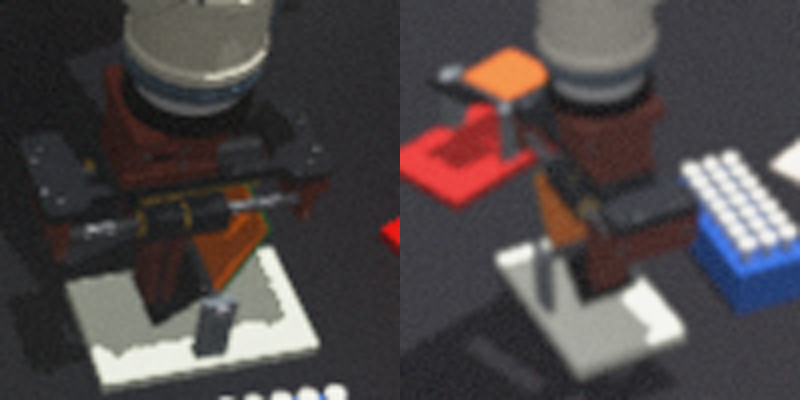

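The flag is raised to about 70°, with its orange face visible leaning up beside the fingers. Next I lift, go over to the +y side and lower behind the flag.

play_rows(targets="0 -0.04 0 0 0 0 0;0 -0.08 0 0 0 0 0;0 -0.115 0 0 0 0 0;0 -0.115 0 0 0 0 0;0 -0.115 0.04 0 0 0 0;0 -0.115 0.08 0 0 0 0;0 -0.115 0.1 0 0 0 0;0 -0.115 0.1 0 0 0 0;0 -0.085 0.1 0 0 0 0;0 -0.055 0.1 0 0 0 0;0 -0.05 0.1 0 0 0 0;0 -0.05 0.1 0 0 0 0")

```text
time: 4.4
position: [533.6, 242.5, 94.9]
ee_rot: [-90.1, -0.1, -5.0]
force: [0.5, 0.4, -0.5]
gripper_width: 0.4
```

```bash
python3 - <<'E'
from h import *
s=env.observe();print(s['position'],s['ee_rot'],s['force'])
im=[cv2.resize(env.read_camera(n)[a:b,c:d,::-1],(400,400),interpolation=cv2.INTER_CUBIC) for n,a,b,c,d in(('scene',130,230,295,395),('side',130,230,220,320))]
cv2.imwrite('pics/c3.png',np.hstack(im))
E
```

```text
[533.59109802 242.46464649  94.91095556] [-9.01445935e+01 -5.66814099e-02 -4.99697032e+00] [ 0.53960695  0.39024876 -0.51154563]
```

View pics/c3.png

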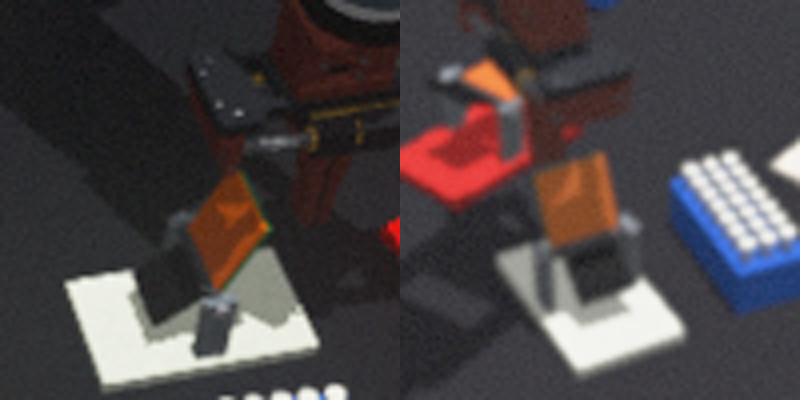

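play_rows(targets="0 0 -0.022 0 0 0 0;0 -0.002 -0.034 0 0 0 0;0 -0.005 -0.042 0 0 0 0;0 -0.009 -0.051 0 0 0 0;0 -0.009 -0.059 0 0 0 0;0 -0.008 -0.066 0 0 0 0;0 -0.005 -0.073 0 0 0 0;0 -0.001 -0.08 0 0 0 0;0 0.004 -0.086 0 0 0 0;0 0.010 -0.091 0 0 0 0;0 0.017 -0.095 0 0 0 0;0 0.023 -0.098 0 0 0 0")

```text
time: 5.7
position: [526.5, 145.3, 73.1]
ee_rot: [-90.0, -0.2, -5.0]
force: [-0.2, 1.2, 1.2]
gripper_width: 0.4
```

```bash
python3 - <<'E'
from h import *
s=env.observe();print(s['position'],s['ee_rot'],s['force'])
im=[cv2.resize(env.read_camera(n)[a:b,c:d,::-1],(400,400),interpolation=cv2.INTER_CUBIC) for n,a,b,c,d in(('scene',130,230,295,395),('side',130,230,220,320))]
cv2.imwrite('pics/c4.png',np.hstack(im))
E
```

```text
[526.49789232 145.31134798  73.05385713] [-90.04096954  -0.23223851  -5.00018199] [-0.2427837   1.24316108  1.16989066]
```

View pics/c4.png

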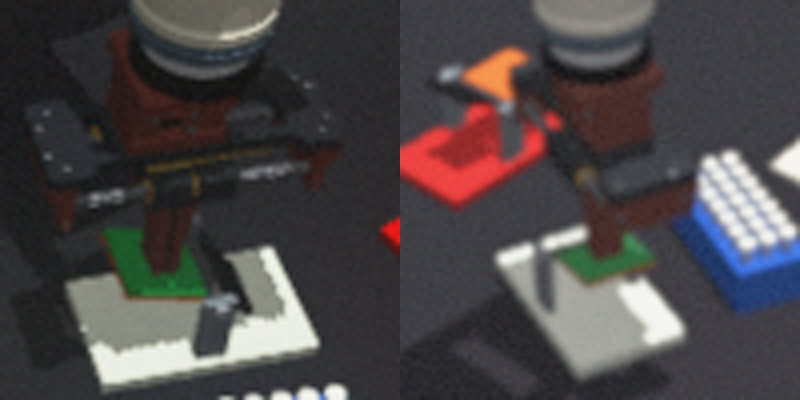

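The flag is over, with its green face up and nearly flat. I press it the last ~13 mm to the stop.

play_rows(targets="0 0.004 -0.004 0 0 0 0;0 0.008 -0.006 0 0 0 0;0 0.010 -0.006 0 0 0 0;0 0.0115 -0.006 0 0 0 0;0 0.0125 -0.006 0 0 0 0;0 0.0125 -0.006 0 0 0 0")

```text
time: 6.4
position: [525.5, 138.8, 62.5]
ee_rot: [-90.1, -0.2, -5.0]
force: [-7.3, -5.4, 27.8]
gripper_width: 0.6
```

It is against the stop (28 N). I ease off, lift clear and check.

play_rows(targets="0 0 0 0 0 0 0;0 0 0 0 0 0 0;0 -0.02 0 0 0 0 0;0 -0.06 0 0 0 0 0;0 -0.1 0 0 0 0 0;0 -0.14 0 0 0 0 0;0 -0.14 0.045 0 0 0 0;0 -0.14 0.09 0 0 0 0;0 -0.14 0.13 0 0 0 0;0 -0.14 0.13 0 0 0 0;0 -0.14 0.13 0 0 0 0")

```text
time: 7.5
position: [535.9, 269.1, 201.5]
ee_rot: [-90.2, -0.1, -4.9]
force: [0.6, 0.1, -1.6]
gripper_width: 0.6
```

```bash
python3 - <<'E'
from h import *
s=env.observe();print(s['position'],s['force'],s['time'])
im=[cv2.resize(env.read_camera(n)[a:b,c:d,::-1],(400,400),interpolation=cv2.INTER_CUBIC) for n,a,b,c,d in(('scene',150,250,295,395),('side',150,250,220,320))]
P=[527.15,175.34,-4.71]
for n,i,o in(('scene',0,(295,150)),('side',1,(220,150))):
  for th,col in((np.pi,(255,0,255)),(3.04,(0,255,255))):
    q=(proj(n,world(P,[flag(th,x,r,-3) for x,r in((-28,6),(-28,62),(28,62),(28,6))]))-o+.5)*4
    cv2.polylines(im[i],[q.round().astype(int)],True,col,1)
  q=(proj(n,world(P,[[45*a,75*b,12] for a,b in((-1,-1),(-1,1),(1,1),(1,-1))]))-o+.5)*4
  cv2.polylines(im[i],[q.round().astype(int)],True,(255,255,0),1)
cv2.imwrite('pics/c5.png',np.hstack(im))
E
```

```text
[535.88405737 269.09042255 201.4987074 ] [ 0.6440181   0.09701261 -1.56784786] 7.5
```

View pics/c5.png

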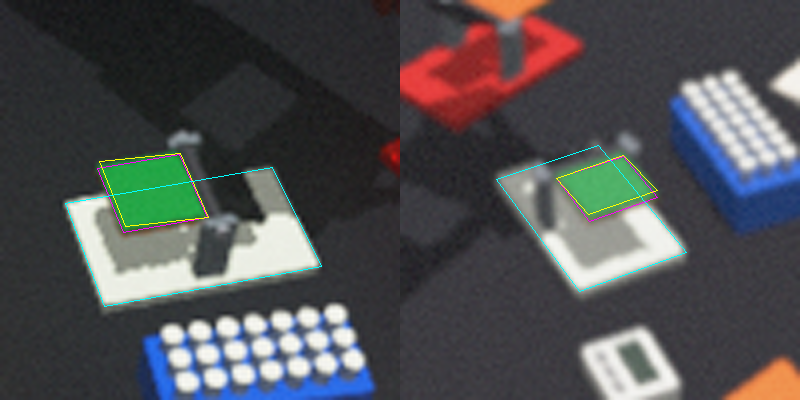

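The stand is where it was (the cyan outline fits) and the green face is up. I check the final angle numerically from the green mask.

```bash
python3 - <<'E'
from h import *
P=[527.15,175.34,-4.71]
for n,o in(('scene',(295,150)),('side',(220,150))):
  im=env.read_camera(n)[o[1]:o[1]+100,o[0]:o[0]+100].astype(int)
  m=(im[...,1]-np.maximum(im[...,0],im[...,2])>25).astype(np.uint8)
  ys,xs=np.nonzero(m);print(n,m.sum(),xs.mean().round(2),ys.mean().round(2))
  for th in(np.pi,3.09,3.04,2.95,2.85):
    q=(proj(n,world(P,[flag(th,x,r,-3) for x,r in((-28,6),(-28,62),(28,62),(28,6))]))-o).astype(np.float32)
    M=cv2.moments(q);k=cv2.fillPoly(np.zeros((100,100),np.uint8),[(q*16).round().astype(int)],1,shift=4)
    print(round(th,2),M['m10']/M['m00'],M['m01']/M['m00'],(k&m).sum()/(k|m).sum())
E
```

```text
scene 391 37.39 47.32
3.14 37.44631629412944 47.730178014805986 0.9197080291970803
3.09 37.583137725055416 47.268209386939255 0.9321608040201005
3.04 37.74804771738413 46.81590759482039 0.912718204488778
2.95 38.12431835936173 45.994093020821865 0.785377358490566
2.85 38.66000929014946 45.07664668742323 0.6629213483146067
side 256 51.05 45.96
3.14 51.11066983256153 46.59150464628592 0.8424908424908425
3.09 51.06584488878778 46.09363217455961 0.9377431906614786
3.04 51.009065015942504 45.59627728945965 0.8571428571428571
2.95 50.874114081871625 44.668469725350164 0.7078651685393258
2.85 50.675813988037135 43.5969561705288 0.5789473684210527
```

```bash
python3 -c "
from station import env
print(env.job_done())"
```

```text
the job is handed in; nothing more can be done
None
```

The blue rack's flag is flipped to green. I pressed its tab down with shut fingertips until the flag stood about 70° up, pushed it over from behind, then pressed it flat against its stop. The job was handed in at about 7.6 s on the robot's clock; `job_done` gives no verdict.

**Final angle:** the press met 28 N at a tip height of 62.5 mm, where the flag's top should be 63 mm at the stop. The camera mask reads a little lower, about 3.09 rad (limit 3.04). I put that small disagreement down to the roughly 2 mm calibration error and did not press a second time.

**Surroundings:**
- **Blue stand:** it still matched its starting outline in both views.
- **Blue rack and timer:** they looked undisturbed, judged by eye only.
- **Yellow stand, flag and rack:** I did not re-check these, but the arm never went near them.
- **Arm:** it ended clear of everything, at a height of about 200 mm.

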